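# Clamp the re-glued speaker

### The job

The speaker's side panels have just been re-glued and must be clamped while the glue sets. Press down the release paddle on top of the bench clamp's sliding jaw and, keeping it pressed, push that jaw back along its rail as far as it goes; then push the speaker over the worktop in between the jaws, right up to the rail, and push the sliding jaw forward again firmly, so that the ratchet keeps the speaker squeezed against the sprung plate when you let go. Only push: do not lift or tip the speaker, and leave the stapler, the stamp and the tape measure where they are.

Things in the scene. Friction and masses are not known exactly. Their poses are not given: they have to be found in the camera images.
- bar_clamp: Grey bench clamp screwed flat to the worktop. Origin: on the worktop, mid-rail. y runs along the aluminium rail (310 mm long, 40 wide, 22 high), x to the far side; rail's near face x = -20 mm. Both jaws reach towards the robot to x = -80 mm, over bare worktop. Fixed jaw at the right end (y = -150 to -122 mm, 60 high); the sliding jaw rides to its left over a rack of saw teeth, 5 mm pitch.
- jaw (a joint): Sliding jaw: gap in m to the sprung plate; 0 = shut, 0.150 = fully back at its stop, growing to clamp +y. Its rubber face is at clamp y = -0.100 + value. Pushed shut (clamp -y) it clicks over the teeth at 3 to 5 N; the ratchet locks it against opening (after up to 5 mm of play) unless the release is held down, when it slides at about 1.5 N.
- release (a joint): Release paddle on top of the sliding jaw's carriage: angle in rad, 0 = up (pawl in the teeth), 0.30 = fully down; the pawl is clear of the teeth from about 0.16. It springs up when let go. Pressed at its middle it sinks 5 mm in all, at 2 to 5 N.
- release_pad (a point): Middle of the top of the release paddle: ribbed, black, 38 mm across the rail by 40 along it, 50 mm above the worktop. 20 mm to its left (clamp +y) rises the upright wall of the grey pivot housing, 18 mm higher: a fingertip pressing the paddle bears on this wall to push the jaw back. The other sides are clear but for the jaw's arm, 10 mm higher, from 34 mm towards the robot.
- jaw_back (a point): Place to push the jaw shut: back (clamp +y side) of the sliding jaw's arm, 35 mm above the worktop, at clamp x = -57 mm. A flat upright face 46 mm wide (clamp x = -80 to -34 mm), 60 mm high; beyond it, at x = -26 mm, the side of the carriage runs 68 mm on to the left. The arm's rubber face is 16 mm to the right (clamp -y).
- jaw_face (a point): Middle of the rubber face of the sliding jaw (41 mm wide, 58 high), 32 mm above the worktop, facing the sprung plate; moves with the jaw.
- pressure_plate (a joint): Sprung plate on the fixed jaw: how far it is pressed in, m; 0 = out (rubber face at clamp y = -0.100), 0.012 = fully in. 1.5 N starts it, 10 N presses it fully in. It shows the squeeze: when the push ends the jaw settles back by up to one tooth (5 mm), so push until the plate is nearly fully in (15 to 20 N on the jaw in all).
- plate_face (a point): Middle of the rubber face of the sprung plate (42 mm wide, 59 high, at clamp x = -57 mm), 32 mm above the worktop, facing clamp +y; moves with the plate.
- speaker: Small black loudspeaker standing before the clamp's opening, loose, 0.38 kg, 70 mm wide (its y; the sides to be clamped), 118 high. Origin at its underside: its back is 47 mm behind it (+x), its front, towards the robot, 38 mm before it (-x), with a small knob 9 mm proud (no obstacle to fingers). Seated against the rail, its origin is at clamp x = -67 mm.
- stapler: Red and black stapler, 150x40x45 mm, standing to the right of the clamp; origin at its underside. Leave alone.
- stamp: Rubber stamp with a red handle, 24x44 mm, 70 mm high, standing upright on the left; origin at its foot. Leave alone.
- tape_measure: Yellow tape measure, 58x69x22 mm, lying flat on the left; origin at its underside. Leave alone.
There are look-alikes about, which are no part of the job. Leave any purple or red look-alike of the speaker alone.

How it is judged:
By the outcome, as a careful person would: the job done as asked, in the order asked, and still so for the second after the job is handed in, with the robot touching nothing.
It also fails if it takes over 59 s, if anything falls off the work surface, if the arm or the gripper's body presses on something with over 40 N, if the wrist force passes 120 N, or if a joint passes its speed limit or range.

### The arm

A 6-joint arm with a two-finger parallel gripper is mounted at the origin on a cart in front of the work surface, level with it; the furniture and walls round the work are solid. World frame = base frame: x ahead of the robot, y to its left, z up, the work surface at z = 0. Lengths are in m, angles in rad, forces in N, time in s.
With the tool pointing down it reaches from about 0.4 to 0.825 m from the base axis. Payload 7 kg.
Tool frame: the origin (TCP) lies between the finger pads; the fingertips stand 17 mm ahead of it and the grasp point (between the pads) lies 2 mm behind it (tip_reach is the distance from the TCP to the fingertips, in m); z points along the fingers, y is the line along which they close (so a half turn about z gives the same grasp; the last joint's range is limited). The gripper opens to 88 mm and grips with 3 to 60 N. Pads are 19 mm wide; open, the fingers measure 130 mm over their backs; the gripper's body (78 mm by 193 mm) begins 47 mm behind the grasp point.
Start: joints at [1.471, 0.359, 0.012, 0, -1.224, -0.288], TCP at [0.255, 0.625, 0.244] pointing down, gripper open.
Joint ranges: [-3.07, 3.07], [-1.43, 2.12], [-1.02, 1.25], [-3.03, 1.67], [-3.05, -0], [-3.03, 3.03]. Speed limits (rad/s): [2.39, 2.39, 3.01, 3.14, 3.14, 3.14].

### API

Orientations are given as a unit quaternion [w, x, y, z].
In Python, from cell import * gives the robot as it stands.
- The arm moves only by the tool move_arm, never from a script. Its arguments are lists of equal length, an entry for each row: "travel": the shift along the tool's x, y, z normalised to -1 to 1, where 1 is 0.4 m, a list of three; "twist": the turn, a rotation vector about the tool's x, y, z normalised to -1 to 1, where 1 is 30 degrees, a list of three; "jaw": the gripper's target within -1 to 1 (fully open at 1, half-way at 0, shut at -1). In form: {"travel": [[dx, dy, dz], ...], "twist": [[ax, ay, az], ...], "jaw": [jaw, ...]}. A call has exactly 10 rows; each row is the pose to reach, as a shift and turn from the pose commanded when the call began, along the tool's axes at that moment; what a row does not reach only later rows make up. A row lasts 1/10 s, in which the tool goes at most 50 mm and 8.59 degrees, less where a joint would pass 70% of its speed; a pose out of reach is approached as far as the arm can. A call with a number of a shift or a turn outside -1 to 1 is refused whole. A call with a gripper value outside its range is refused whole. The fingers move at their own pace and stop on an object; "force" is the grip in N (left out, the last holds). Time passes only in rows, so rows that repeat a pose let the fingers close, or fill a call up. It gives the time, the measured TCP pose, the force, the opening and the grip force at its end, in the units of the state.
- read_state(): the state, without advancing time (a new reading comes with each control period).
- snapshot(name): name is "scene" or "top" or "wrist"; returns a dict with "img" (384x512x3 uint8, red, green, blue), "fx", "fy", "cx", "cy" (pixels), "eye" and "rotation" of the camera in the world. Camera axes: x right, y down, z forward; pixel columns grow to the right and rows downward; lengths in m; the calibration is good to about 2 mm. The wrist camera is an equidistant fisheye: a pixel r from the principal point sees the ray r / f radians off the axis. A picture is of the moment at which its call begins. There is no depth.
- sign_off(): hands the job in; it is judged then, once.
The state is a dict: "t": time; "joint_pos": joint angles; "joint_vel": joint speeds; "effort": joint torques, N m; "position": TCP position; "tcp_rot": TCP orientation; "ft_force": force on the tool from outside, world axes, zero at the start; "torque": the same for the moment, N m; "opening": finger opening in m; "grip_force": force on a finger pad.
Only numpy, scipy, OpenCV 4.12 (cv2) and the standard library are available. Lean on these libraries where they do the work, as an engineer would, in place of code of your own. Each camera call takes 0.05 s, during which the arm holds its last target. There are 200 camera calls.

## Working session

There is one attempt and no reset: what is moved stays moved. The work goes in short steps, Python scripts to look and compute and a tool call to move; the robot and the scene stay as the last step left them, time stands still between calls to the robot, and variables do not carry over. Pictures are saved under pics/ and viewed, at most 10 in all, crops included, and the job is handed in when it is done.

Besides the shell and the picture viewer there is one more tool, called after "Request:" as name(argument=value, ...) on one line, values as JSON. move_arm: Moves the arm, as the interface text tells. Its arguments: {"type":"object","properties":{"travel":{"type":"array"},"twist":{"type":"array"},"jaw":{"type":"array"},"force":{"type":"number"}},"required":["travel","twist","jaw"]}

```bash
mkdir -p pics; ls; python3 - <<'E'
from cell import *
import cv2,pickle
s=read_state();print({k:s[k] for k in('t','position','tcp_rot','ft_force','opening')})
d={n:snapshot(n) for n in('scene','top')}
pickle.dump(d,open('d0.pkl','wb'))
for n in d: print(n,d[n]['fx'],d[n]['cx'],d[n]['cy'],d[n]['eye'],d[n]['rotation'])
import numpy as np
for n in d: cv2.imwrite(f'pics/{n}0.png',cv2.resize(d[n]['img'][:,:,::-1],(768,576),interpolation=cv2.INTER_CUBIC))
E
```

```text
pics
{'t': 0.0, 'position': array([0.25512592, 0.62441548, 0.24260933]), 'tcp_rot': array([ 8.48688351e-04,  9.81246739e-01, -1.92754019e-01, -7.64714320e-05]), 'ft_force': array([0.08495453, 0.13336472, 0.68968783]), 'opening': 0.08749492923820786}
scene 499.49628661191855 248.50555277481422 182.12616127135144 [-0.43529925  0.93620758  0.64828953] [ 0.23096484 -0.35236609  0.75741562 -0.49881355]
top 358.497858845882 250.52550052962718 201.30986951839674 [0.35144629 0.04753114 1.17993009] [-0.0647063   0.70640638 -0.70131574  0.07042268]
```

View pics/scene0.png

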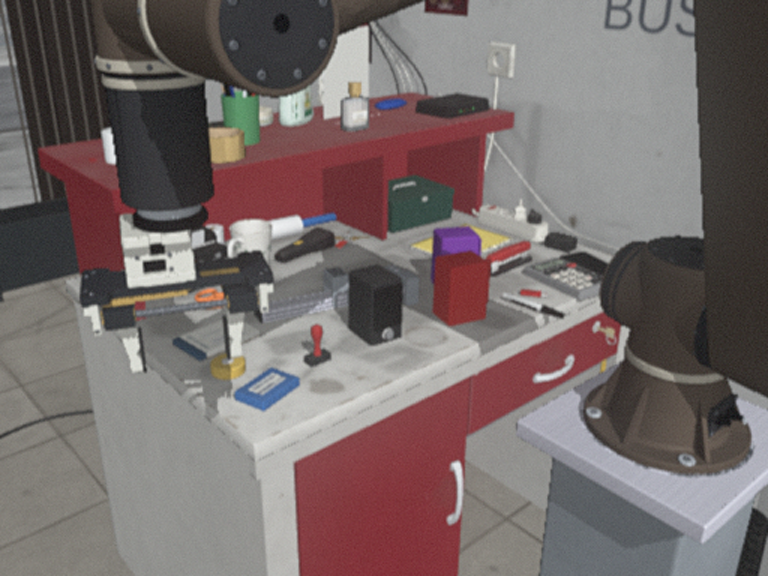

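View pics/top0.png

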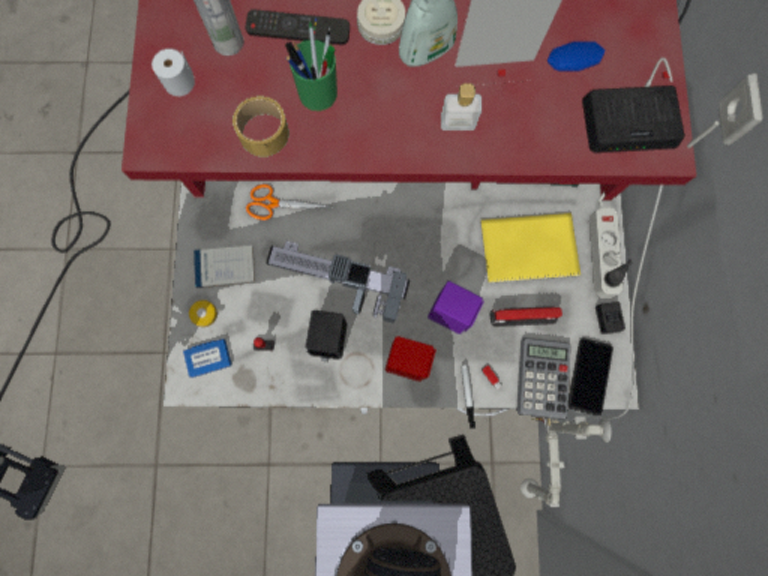

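The top view (768 px wide) shows the clamp rail from (270,257) to (408,290), with its fixed jaw at the right end and the sliding jaw near (365,285). There are three speaker-like boxes: black (327,335), purple (456,307) and red (410,358). The black one fits the description. I'll confirm it in an enlarged crop.

```bash
cat > h.py <<'E'
import numpy as np,cv2,pickle
from scipy.spatial.transform import Rotation as R
def rot(q): return R.from_quat([q[1],q[2],q[3],q[0]]).as_matrix()
def cast(s,u,v,z):
    x,y=(u-s['cx'])/s['fx'],(v-s['cy'])/s['fy']
    d=np.array([x,y,1.])
    if s.get('fish'):
        r=np.hypot(x,y); d=np.array([np.sin(r)*x/r,np.sin(r)*y/r,np.cos(r)])
    d=rot(s['rotation'])@d; e=np.array(s['eye']); return e+d*(z-e[2])/d[2]
def proj(s,p):
    c=rot(s['rotation']).T@(np.array(p)-s['eye'])
    if s.get('fish'):
        t=np.arctan2(np.hypot(c[0],c[1]),c[2]); k=t/np.hypot(c[0],c[1]); return np.array([c[0]*k*s['fx']+s['cx'],c[1]*k*s['fy']+s['cy']])
    return np.array([c[0]/c[2]*s['fx']+s['cx'],c[1]/c[2]*s['fy']+s['cy']])
def crop(s,u0,v0,w,h,k,name): cv2.imwrite(name,cv2.resize(s['img'][v0:v0+h,u0:u0+w,::-1],None,fx=k,fy=k,interpolation=cv2.INTER_CUBIC))
E
python3 - <<'E'
from h import *
d=pickle.load(open('d0.pkl','rb'));t=d['top']
crop(t,165,150,130,98,6,'pics/c1.png')
print(cast(t,218,222,0),proj(t,[.6,.1,0]),cast(t,120,118,0.0))
E
```

```text
[0.50942522 0.14599498 0.        ] [232.32670771 195.35839499] [0.87332315 0.4972749  0.        ]
```

View pics/c1.png

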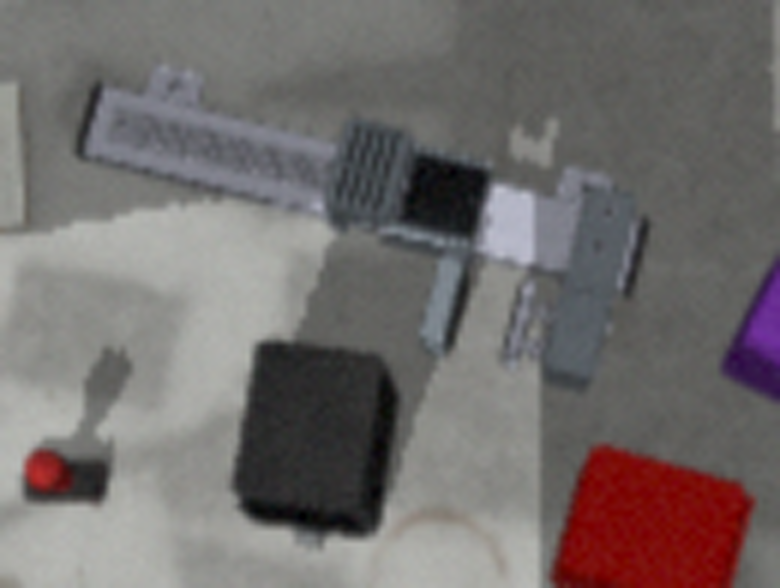

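The crop confirms the black box with a knob on its front at crop (310,535). That is the speaker, and the purple and red boxes are look-alikes. The paddle is at (447,197), the housing at (370,172), the jaw arm at (443,300), the plate at (520,320) and the fixed jaw at (592,280).

```bash
python3 - <<'E'
from h import *
d=pickle.load(open('d0.pkl','rb'));t=d['top']
P=lambda x,y,z:cast(t,165+x/6,150+y/6,z)[:2]
def ang(a,b): v=b-a; return np.degrees(np.arctan2(v[1],v[0]))
a,b=P(92,158,.022),P(325,213,.022);c,e=P(105,88,.022),P(335,140,.022)
print('rail y dir near',ang(b,a),'far',ang(e,c))
f=[P(640,190,.06),P(592,380,.06),P(545,375,.06)];print('fixed x dir',ang(f[1],f[0]),f)
print('rail left end',P(100,88,.022),P(84,157,.022),'pad',P(447,197,.05),'arm top',P(443,255,.06),P(432,348,.06))
yd=np.radians(np.mean([ang(b,a),ang(e,c)]));yv=np.array([np.cos(yd),np.sin(yd)]);xv=np.array([yv[1],-yv[0]])
mid=(P(100,88,.022)+P(84,157,.022))/2; o=mid-yv*.155
print('yaw',np.degrees(yd)-90,'origin',o,'fixed in clamp',[(xv@(q-o),yv@(q-o)) for q in f])
for n,q in dict(pad=P(447,197,.05),armtip=P(432,348,.06),plate=P(520,325,.06)).items(): print(n,xv@(q-o),yv@(q-o))
# contrast
im=t['img'][200:245,198:240].astype(float); im=np.clip(im*3.5-40,0,255).astype(np.uint8)[:,:,::-1]
cv2.imwrite('pics/sp.png',cv2.resize(im,None,fx=12,fy=12,interpolation=cv2.INTER_CUBIC))
E
```

```text
rail y dir near 76.89103464404594 far 77.37424855205232
fixed x dir -14.025501613485545 [array([ 0.63342302, -0.02848549]), array([ 0.53009062, -0.00267297]), array([0.53256563, 0.02211408])]
rail left end [0.69904844 0.27038177] [0.65919358 0.2775394 ] pad [0.63115032 0.07519656] arm top [0.59686789 0.07669292] [0.54654091 0.08186893]
yaw -12.867358401950867 origin [0.64460333 0.12285291] fixed in clamp [(np.float64(0.022802718639167066), np.float64(-0.15002781783110056)), (np.float64(-0.0836831360609977), np.float64(-0.14787508215346223)), (np.float64(-0.08679021960072679), np.float64(-0.12315931109247488))]
pad -0.0025023588969221786 -0.04945553159275654
armtip -0.08647297593521708 -0.06179279174502367
plate -0.06372603383616347 -0.10421050106002008
```

View pics/sp.png

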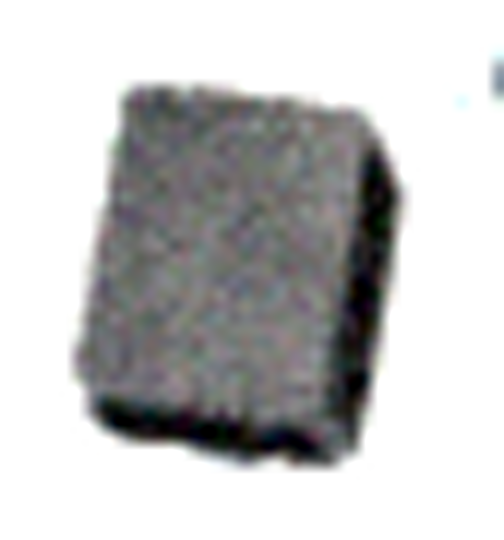

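The enhanced crop shows the speaker's top face as the lighter area, with corners near (125,92), (365,115), (332,430) and (82,382). Its dark right and front sides are also visible.

```bash
cat >> h.py <<'E'
YAW=-13.2; O=np.array([0.6425,0.123])
def c2w(x,y,z=0,yaw=None):
    a=np.radians(YAW if yaw is None else yaw); return np.array([O[0]+x*np.cos(a)-y*np.sin(a),O[1]+x*np.sin(a)+y*np.cos(a),z])
def w2c(p):
    a=np.radians(YAW); d=np.array(p)[:2]-O; return np.array([d[0]*np.cos(a)+d[1]*np.sin(a),-d[0]*np.sin(a)+d[1]*np.cos(a)])
def toolR(yaw,lean=0,axis=(1,0,0)):  # pointing down, tool x at yaw(deg); then lean (deg) about tool axis
    return R.from_euler('z',yaw,degrees=True)*R.from_euler('x',180,degrees=True)*R.from_rotvec(np.radians(lean)*np.array(axis,float))
def plan(p,Rt,src=None):
    from cell import read_state
    s=read_state(); Rc=R.from_matrix(rot(s['tcp_rot']))
    d=Rc.inv().apply(np.array(p)-s['position'])/0.4; w=np.degrees((Rc.inv()*Rt).as_rotvec())/30
    print('travel',d.round(3),'twist',w.round(3),'dist mm',np.linalg.norm(d)*400)
def st():
    from cell import read_state
    s=read_state(); print('t',round(s['t'],2),'p',s['position'].round(4),'clamp',w2c(s['position']).round(4),'F',s['ft_force'].round(1),'op',round(s['opening'],4),'q',np.round(s['joint_pos'],2))
E
python3 - <<'E'
from h import *
d=pickle.load(open('d0.pkl','rb'));t=d['top']
c=[cast(t,198+u/12,200+v/12,.118)[:2] for u,v in((125,92),(365,115),(332,430),(82,382))]
for q in c: print(q,w2c(q))
for i in range(4):
    v=c[(i+1)%4]-c[i]; print(np.linalg.norm(v),np.degrees(np.arctan2(v[1],v[0])))
print('center',np.mean(c,0),w2c(np.mean(c,0)))
for z in(.15,.25,.35): print('shelf',cast(t,250,120,z))
m=c2w(0,-.048,.15)
plan(m,toolR(YAW)); plan(c2w(-.01,0.03,.24),toolR(YAW))
E
```

```text
[0.5367737 0.1659379] [-0.1127378   0.01766075]
[0.53140899 0.10578639] [-0.10422513 -0.04212653]
[0.45255319 0.11249517] [-0.18252942 -0.0536018 ]
[0.4639651  0.17446336] [-0.18556951  0.00933504]
0.060390268425890084 -95.09653756949973
0.07914066348926582 175.1371830048267
0.06301022382478506 79.56545481118967
0.07330603846286422 -6.678584416622827
center [0.49617524 0.13967071] [-0.14626547 -0.01718314]
shelf [0.80453562 0.04303992 0.15      ]
shelf [0.76054338 0.04347599 0.25      ]
shelf [0.71655114 0.04391206 0.35      ]
travel [1.39  0.912 0.233] twist [ 0.003 -0.    -0.301] dist mm 671.4444982519233
travel [1.334 0.724 0.008] twist [ 0.003 -0.    -0.301] dist mm 607.2439737099726
```

Request:
move_arm(travel=[[0.1,0.05,0],[0.2,0.1,0],[0.3,0.15,0],[0.4,0.2,0],[0.5,0.26,0],[0.6,0.31,0],[0.7,0.37,0],[0.8,0.42,0],[0.9,0.47,0],[1,0.53,0]], twist=[[0,0,-0.1],[0,0,-0.2],[0,0,-0.3],[0,0,-0.3],[0,0,-0.3],[0,0,-0.3],[0,0,-0.3],[0,0,-0.3],[0,0,-0.3],[0,0,-0.3]], jaw=[-1,-1,-1,-1,-1,-1,-1,-1,-1,-1])

```text
t: 1.1
position: [0.5463, 0.2759, 0.2433]
tcp_rot: [0.0, 0.993, -0.115, -0.0]
ft_force: [-0.3, 0.2, 0.1]
opening: 0.0135
grip_force: 0.0
```

```bash
python3 - <<'E'
from h import *
st(); plan(c2w(-.03,-.045,.2),toolR(YAW))
E
```

```text
t 1.1 p [0.5463 0.2759 0.2433] clamp [-0.1286  0.1269] F [-0.3  0.2  0.1] op 0.0135 q [ 0.79  0.26 -0.13 -0.   -1.18  0.55]
travel [0.247 0.43  0.108] twist [ 0.001  0.001 -0.   ] dist mm 202.83433252970968
```

Request:
move_arm(travel=[[0.05,0.09,0.02],[0.1,0.17,0.04],[0.15,0.26,0.06],[0.2,0.34,0.08],[0.25,0.43,0.1],[0.25,0.43,0.11],[0.25,0.43,0.11],[0.25,0.43,0.11],[0.25,0.43,0.11],[0.25,0.43,0.11]], twist=[[0,0,0],[0,0,0],[0,0,0],[0,0,0],[0,0,0],[0,0,0],[0,0,0],[0,0,0],[0,0,0],[0,0,0]], jaw=[-1,-1,-1,-1,-1,-1,-1,-1,-1,-1])

```text
t: 2.1
position: [0.6034, 0.0881, 0.2]
tcp_rot: [-0.0, 0.993, -0.114, 0.0]
ft_force: [-0.7, -0.3, -0.0]
opening: 0.0005
grip_force: 0.0
```

```bash
python3 - <<'E'
from h import *
from cell import *
st(); s=snapshot('wrist'); s['fish']=1; pickle.dump(s,open('w1.pkl','wb'))
print(s['fx'],s['cx'],s['cy'],s['eye'],rot(s['rotation']).round(2))
im=cv2.resize(s['img'][:,:,::-1],(768,576),interpolation=cv2.INTER_CUBIC)
cv2.imwrite('pics/w1.png',im)
E
```

```text
t 2.1 p [0.6034 0.0881 0.2   ] clamp [-0.0301 -0.043 ] F [-0.7 -0.3 -0. ] op 0.0005 q [ 0.46  0.28 -0.2  -0.   -1.09  0.88]
297.3186396354542 253.4931083728347 194.11140434530415 [0.68273709 0.06951016 0.34102507] [[-0.23 -0.93 -0.29]
 [-0.97  0.22  0.07]
 [-0.    0.3  -0.95]]
```

View pics/w1.png

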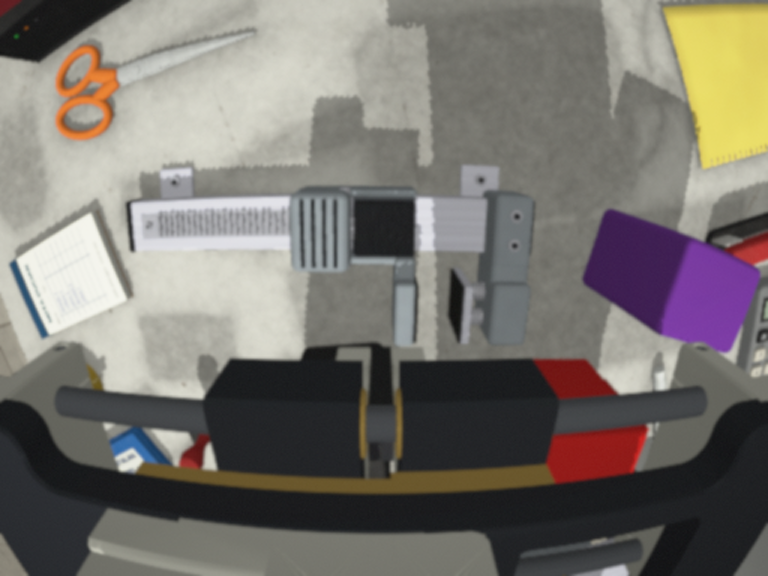

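The wrist view is clear: paddle (355–412, 200–258), housing (292–350, 190–270), arm top (395–415, 283–345), fixed jaw (485–533, 195–345) and rail left end (131, 203–250).

```bash
python3 - <<'E'
from h import *
s=pickle.load(open('w1.pkl','rb'))
def P(n,x,y,z):
    p=cast(s,x/1.5,y/1.5,z); print(n,p.round(4),w2c(p).round(4)); return p[:2]
P('railL far',132,203,.022);P('railL near',132,250,.022);P('rail far290',290,198,.022);P('rail near290',290,250,.022);P('rail near480',480,250,.022)
P('padFL',356,201,.05);P('padFR',412,201,.05);P('padNR',412,257,.05);P('padNL',356,257,.05)
P('fix nearL',486,344,.06);P('fix nearR',523,344,.06);P('fix farR',533,197,.06);P('fix farL',488,193,.06)
P('arm nearL',395,343,.06);P('arm nearR',414,343,.06)
P('house L near',293,270,.068);P('house R near',347,270,.068)
E
```

```text
railL far [0.7011 0.2681 0.022 ] [0.0239 0.1547]
railL near [0.6648 0.2816 0.022 ] [-0.0145  0.1595]
rail far290 [0.6683 0.14   0.022 ] [0.0212 0.0225]
rail near290 [0.631  0.1503 0.022 ] [-0.0174  0.024 ]
rail near480 [0.5992 0.013  0.022 ] [-0.0171 -0.117 ]
padFL [0.657  0.0919 0.05  ] [ 0.0212 -0.027 ]
padFR [0.6487 0.0563 0.05  ] [ 0.0213 -0.0635]
padNR [0.6119 0.0643 0.05  ] [-0.0164 -0.0642]
padNL [0.6204 0.1008 0.05  ] [-0.0165 -0.0266]
fix nearL [0.5416 0.0261 0.06  ] [-0.0761 -0.1174]
fix nearR [ 0.5347 -0.0007  0.06  ] [-0.0767 -0.1451]
fix farR [ 0.6366 -0.022   0.06  ] [ 0.0273 -0.1425]
fix farL [0.6449 0.0077 0.06  ] [ 0.0286 -0.1117]
arm nearL [0.5576 0.0883 0.06  ] [-0.0747 -0.0531]
arm nearR [0.5546 0.0756 0.06  ] [-0.0748 -0.0663]
house L near [0.6254 0.1404 0.068 ] [-0.0206  0.0131]
house R near [0.6173 0.1065 0.068 ] [-0.0207 -0.0218]
```

```bash
sed -i 's/^YAW=.*/YAW=-13.2; O=np.array([0.6461,0.1252])/' h.py; cat >> h.py <<'E'
def tipplan(x,y,z,Rt): plan(c2w(x,y,z)-0.017*Rt.apply([0,0,1]),Rt)
E
python3 - <<'E'
from h import *
st(); r=toolR(YAW,15); print(r.apply([0,0,1]))
tipplan(0,-.052,.07,r); tipplan(0,-.052,.056,r)
E
```

```text
t 2.15 p [0.6034 0.088  0.1999] clamp [-0.0331 -0.046 ] F [ 0.1 -0.4 -0.7] op 0.0005 q [ 0.46  0.28 -0.2  -0.   -1.09  0.88]
[ 0.05910155  0.25198076 -0.96592583]
travel [0.083 0.026 0.284] twist [ 0.499 -0.001  0.002] dist mm 118.67789006347702
travel [0.083 0.026 0.319] twist [ 0.499 -0.001  0.002] dist mm 132.130217427333
```

Request:
move_arm(travel=[[0.03,0.01,0.05],[0.06,0.02,0.11],[0.08,0.026,0.17],[0.083,0.026,0.22],[0.083,0.026,0.27],[0.083,0.026,0.3],[0.083,0.026,0.319],[0.083,0.026,0.319],[0.083,0.026,0.319],[0.083,0.026,0.319]], twist=[[0.1,0,0],[0.25,0,0],[0.4,0,0],[0.5,0,0],[0.5,0,0],[0.5,0,0],[0.5,0,0],[0.5,0,0],[0.5,0,0],[0.5,0,0]], jaw=[-1,-1,-1,-1,-1,-1,-1,-1,-1,-1])

```text
t: 3.15
position: [0.6339, 0.0699, 0.0731]
tcp_rot: [-0.13, 0.985, -0.114, 0.016]
ft_force: [0.5, -0.4, 0.9]
opening: 0.0002
grip_force: 0.0
```

```bash
python3 - <<'E'
from h import *
from cell import *
st(); s=snapshot('wrist'); s['fish']=1
cv2.imwrite('pics/w2.png',cv2.resize(s['img'][100:300,130:380,::-1],(750,600),interpolation=cv2.INTER_CUBIC))
r=toolR(YAW,15)
tipplan(0,-.052,.044,r); tipplan(0,0.08,.044,r)
E
```

```text
t 3.15 p [0.6339 0.0699 0.0731] clamp [ 0.0008 -0.0566] F [ 0.5 -0.4  0.9] op 0.0002 q [ 0.27  0.43 -0.22 -0.31 -0.83  1.28]
travel [-0.002  0.007  0.031] twist [-0.001 -0.003  0.001] dist mm 12.65788342728211
travel [-0.002 -0.311  0.116] twist [-0.001 -0.003  0.001] dist mm 132.9751802087721
```

View pics/w2.png

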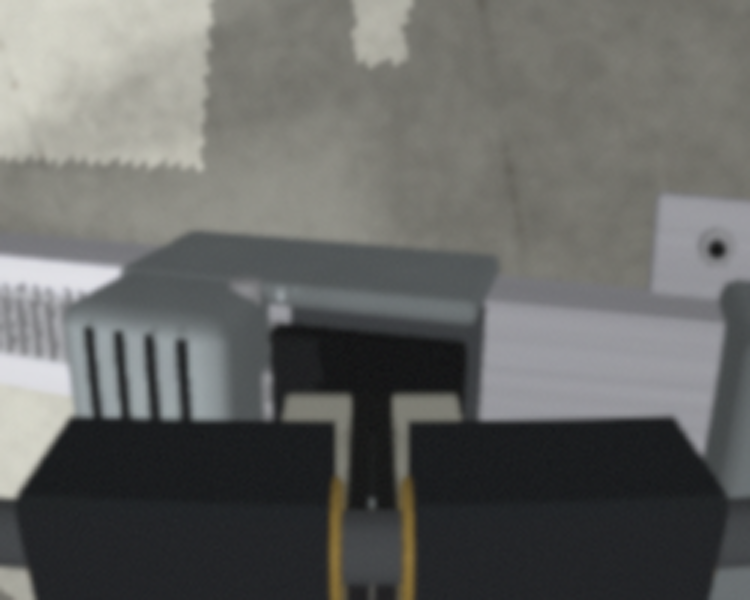

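The fingertips are centred over the paddle: fingers span 285–460 px and the paddle spans 275–470 px. Next I press down.

Request:
move_arm(travel=[[0,0.002,0.008],[0,0.004,0.015],[0,0.005,0.02],[0,0.006,0.025],[0,0.007,0.028],[0,0.008,0.031],[0,0.008,0.031],[0,0.008,0.031],[0,0.008,0.031],[0,0.008,0.031]], twist=[[0,0,0],[0,0,0],[0,0,0],[0,0,0],[0,0,0],[0,0,0],[0,0,0],[0,0,0],[0,0,0],[0,0,0]], jaw=[-1,-1,-1,-1,-1,-1,-1,-1,-1,-1])

```text
t: 4.2
position: [0.6338, 0.0696, 0.0597]
tcp_rot: [-0.13, 0.985, -0.114, 0.016]
ft_force: [1.0, 0.7, 5.4]
opening: 0.0004
grip_force: 2.4
```

Request:
move_arm(travel=[[0,-0.008,0.004],[0,-0.02,0.007],[0,-0.034,0.011],[0,-0.05,0.015],[0,-0.066,0.019],[0,-0.082,0.024],[0,-0.098,0.028],[0,-0.114,0.032],[0,-0.13,0.036],[0,-0.145,0.04]], twist=[[0,0,0],[0,0,0],[0,0,0],[0,0,0],[0,0,0],[0,0,0],[0,0,0],[0,0,0],[0,0,0],[0,0,0]], jaw=[-1,-1,-1,-1,-1,-1,-1,-1,-1,-1])

```text
t: 5.2
position: [0.6482, 0.1279, 0.0596]
tcp_rot: [-0.13, 0.985, -0.114, 0.016]
ft_force: [1.1, -1.8, 5.5]
opening: 0.0006
grip_force: 2.8
```

```bash
python3 - <<'E'
from h import *
from cell import *
st(); d={n:snapshot(n) for n in('wrist','scene')}; 
a=d['wrist']['img'][100:300,130:380,::-1]; b=d['scene']['img'][160:260,180:305,::-1]
f=lambda i:cv2.resize(i,(500,400),interpolation=cv2.INTER_CUBIC)
cv2.imwrite('pics/w3.png',cv2.resize(np.hstack([f(a),f(b)]),(800,320)))
r=toolR(YAW,15)
tipplan(0,0.07,.043,r)
E
```

```text
t 5.2 p [0.6482 0.1279 0.0596] clamp [0.0014 0.0031] F [ 1.1 -1.8  5.5] op 0.0006 q [ 0.35  0.46 -0.19 -0.31 -0.79  1.19]
travel [-0.004 -0.149  0.041] twist [-0.002 -0.004  0.001] dist mm 61.72852265141695
```

View pics/w3.png

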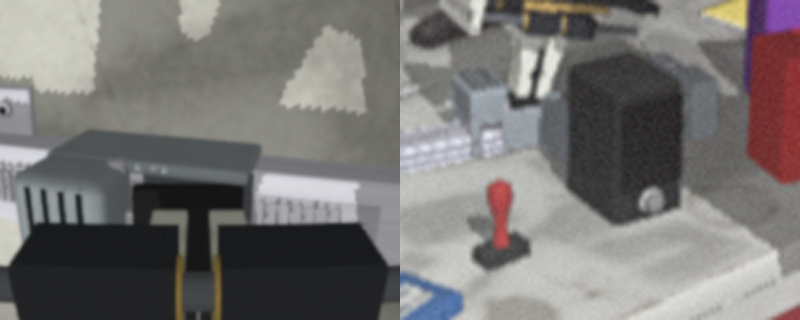

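The jaw moves with the fingertip and the speaker is untouched. I continue to the stop.

Request:
move_arm(travel=[[0,-0.01,0.003],[0,-0.026,0.007],[0,-0.042,0.011],[0,-0.058,0.015],[0,-0.074,0.02],[0,-0.09,0.024],[0,-0.106,0.028],[0,-0.12,0.032],[0,-0.13,0.035],[0,-0.135,0.036]], twist=[[0,0,0],[0,0,0],[0,0,0],[0,0,0],[0,0,0],[0,0,0],[0,0,0],[0,0,0],[0,0,0],[0,0,0]], jaw=[-1,-1,-1,-1,-1,-1,-1,-1,-1,-1])

```text
t: 6.3
position: [0.6614, 0.1828, 0.0596]
tcp_rot: [-0.13, 0.985, -0.114, 0.016]
ft_force: [3.6, -2.5, 4.7]
opening: 0.0008
grip_force: 2.7
```

Request:
move_arm(travel=[[0,-0.003,0.001],[0,-0.006,0.002],[0,-0.009,0.003],[0,-0.012,0.003],[0,-0.015,0.004],[0,-0.018,0.005],[0,-0.021,0.006],[0,-0.024,0.006],[0,-0.027,0.007],[0,-0.03,0.008]], twist=[[0,0,0],[0,0,0],[0,0,0],[0,0,0],[0,0,0],[0,0,0],[0,0,0],[0,0,0],[0,0,0],[0,0,0]], jaw=[-1,-1,-1,-1,-1,-1,-1,-1,-1,-1])

```text
t: 7.3
position: [0.6623, 0.19, 0.0597]
tcp_rot: [-0.127, 0.985, -0.114, 0.015]
ft_force: [-3.7, -23.6, 18.4]
opening: 0.0006
grip_force: 12.1
```

```bash
python3 - <<'E'
from h import *
st(); R0=toolR(YAW,15); r=toolR(YAW,6,(0,1,0))
print(R0.inv().apply([0,0,.03])/.4)
tipplan(-.05,.04,.22,r); tipplan(-.23,-.023,.22,r); tipplan(-.23,-.023,.055,r)
E
```

```text
t 7.3 p [0.6623 0.19   0.0597] clamp [0.001  0.0668] F [ -3.7 -23.6  18.4] op 0.0006 q [ 0.44  0.49 -0.15 -0.28 -0.79  1.08]
[ 2.60208521e-19 -1.94114284e-02 -7.24444370e-02]
travel [-0.132 -0.048 -0.445] twist [-0.489  0.2   -0.025] dist mm 186.82643823714392
travel [-0.582  0.105 -0.485] twist [-0.489  0.2   -0.025] dist mm 306.0122989475075
travel [-0.582  0.209 -0.086] twist [-0.489  0.2   -0.025] dist mm 249.77939155247185
```

Request:
move_arm(travel=[[0,0.004,-0.003],[0,0.004,-0.02],[0,0,-0.04],[0,-0.015,-0.09],[0,-0.04,-0.18],[-0.02,-0.06,-0.28],[-0.05,-0.06,-0.37],[-0.09,-0.06,-0.43],[-0.132,-0.05,-0.45],[-0.132,-0.05,-0.45]], twist=[[0,0,0],[0,0,0],[0,0,0],[0,0,0],[-0.1,0.05,0],[-0.3,0.1,0],[-0.45,0.15,0],[-0.5,0.2,0],[-0.5,0.2,0],[-0.5,0.2,0]], jaw=[-1,-1,-1,-1,-1,-1,-1,-0.55,-0.55,-0.55])

```text
t: 8.3
position: [0.6031, 0.181, 0.2397]
tcp_rot: [0.005, 0.991, -0.121, 0.052]
ft_force: [-0.9, -1.0, 0.1]
opening: 0.0172
grip_force: 0.0
```

```bash
python3 - <<'E'
from h import *
from cell import *
st(); d={n:snapshot(n) for n in('wrist','top')}; pickle.dump(d,open('d4.pkl','wb'))
f=lambda i,h:cv2.resize(i,(400,h),interpolation=cv2.INTER_CUBIC)
cv2.imwrite('pics/w4.png',np.hstack([f(d['wrist']['img'][:,:,::-1],400),f(d['top']['img'][150:250,165:265,::-1],400)]))
r=toolR(YAW,6,(0,1,0))
tipplan(-.23,-.023,.20,r); tipplan(-.23,-.023,.055,r)
E
```

```text
t 8.3 p [0.6031 0.181  0.2397] clamp [-0.0546  0.0445] F [-0.9 -1.   0.1] op 0.0172 q [ 0.65  0.24 -0.21  0.09 -1.06  0.64]
travel [-0.447  0.174  0.007] twist [ 0.001  0.003 -0.025] dist mm 192.06122450488218
travel [-0.485  0.175  0.367] twist [ 0.001  0.003 -0.025] dist mm 253.03957020885554
```

View pics/w4.png

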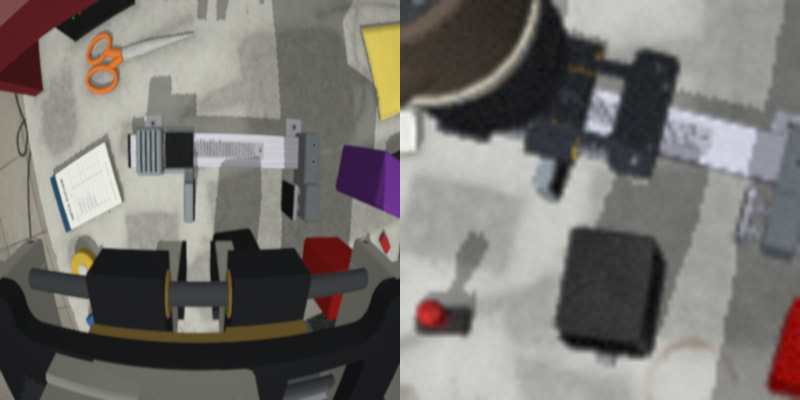

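The jaw is fully back at the rail end (housing by the left end cap) and the speaker hasn't moved. I go round in front of the speaker.

Request:
move_arm(travel=[[-0.1,0.04,0],[-0.2,0.08,0],[-0.3,0.12,0],[-0.4,0.16,0],[-0.46,0.175,0.05],[-0.48,0.175,0.13],[-0.485,0.175,0.22],[-0.485,0.175,0.3],[-0.485,0.175,0.36],[-0.485,0.175,0.367]], twist=[[0,0,-0.02],[0,0,-0.02],[0,0,-0.02],[0,0,-0.02],[0,0,-0.02],[0,0,-0.02],[0,0,-0.02],[0,0,-0.02],[0,0,-0.02],[0,0,-0.02]], jaw=[-0.55,-0.55,-0.55,-0.55,-0.55,-0.55,-0.55,-0.55,-0.55,-0.55])

```text
t: 9.4
position: [0.4145, 0.1533, 0.0687]
tcp_rot: [0.009, 0.992, -0.117, 0.049]
ft_force: [-0.8, 0.2, 0.4]
opening: 0.0195
grip_force: 0.0
```

```bash
python3 - <<'E'
from h import *
from cell import *
st(); d={n:snapshot(n) for n in('wrist','scene')}; pickle.dump(d,open('d5.pkl','wb'))
f=lambda i,h:cv2.resize(i,(400,h),interpolation=cv2.INTER_CUBIC)
cv2.imwrite('pics/w5.png',np.hstack([f(d['wrist']['img'][:,:,::-1],400),f(d['scene']['img'][150:275,180:305,::-1],400)]))
r=toolR(YAW,6,(0,1,0))
tipplan(-.1145,-.023,.055,r)
E
```

```text
t 9.4 p [0.4145 0.1533 0.0687] clamp [-0.232  -0.0255] F [-0.8  0.2  0.4] op 0.0195 q [ 0.88  0.14 -0.84  0.18 -0.56  0.31]
travel [ 0.286 -0.003  0.027] twist [ 0.007  0.005 -0.007] dist mm 114.84023093619697
```

View pics/w5.png

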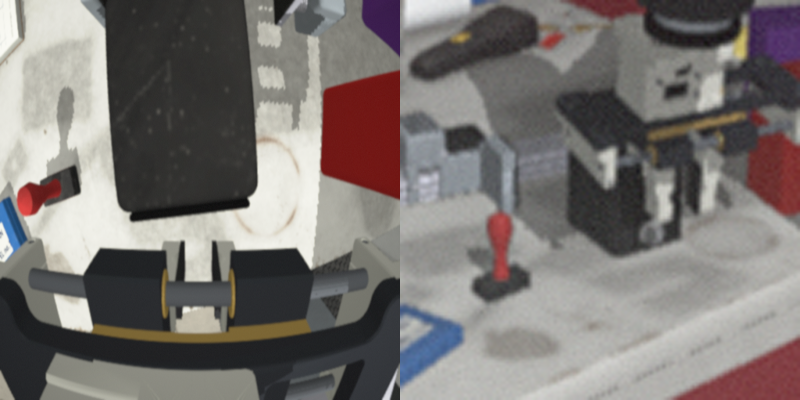

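The fingers are centred in front of the speaker's front edge (130–250, 210). The gripper body's clearance over the 118 mm top is tight, so I raise 8 mm before pushing.

Request:
move_arm(travel=[[0,0,-0.02],[0.01,0,-0.02],[0.03,0,-0.017],[0.05,0,-0.015],[0.07,0,-0.013],[0.09,0,-0.01],[0.11,0,-0.008],[0.13,0,-0.006],[0.15,0,-0.004],[0.17,0,-0.002]], twist=[[0,0,0],[0,0,0],[0,0,0],[0,0,0],[0,0,0],[0,0,0],[0,0,0],[0,0,0],[0,0,0],[0,0,0]], jaw=[-0.55,-0.55,-0.55,-0.55,-0.55,-0.55,-0.55,-0.55,-0.55,-0.55])

```text
t: 10.5
position: [0.4818, 0.139, 0.0793]
tcp_rot: [0.007, 0.992, -0.117, 0.051]
ft_force: [-4.2, -0.2, 1.0]
opening: 0.0199
grip_force: 1.8
```

```bash
python3 - <<'E'
from h import *
from cell import *
st(); d={n:snapshot(n) for n in('wrist','top','scene')}; pickle.dump(d,open('d6.pkl','wb'))
f=lambda i,h:cv2.resize(i,(400,h),interpolation=cv2.INTER_CUBIC)
cv2.imwrite('pics/w6.png',np.hstack([f(d['wrist']['img'][:,:,::-1],400),f(d['scene']['img'][150:275,180:305,::-1],400)]))
r=toolR(YAW,6,(0,1,0))
tipplan(-.1145,-.023,.062,r)
E
```

```text
t 10.5 p [0.4818 0.139  0.0793] clamp [-0.1632 -0.0241] F [-4.2 -0.2  1. ] op 0.0199 q [ 0.74  0.21 -0.71  0.15 -0.61  0.48]
travel [ 0.116 -0.002  0.013] twist [ 0.002  0.002 -0.008] dist mm 46.63417729389787
```

View pics/w6.png

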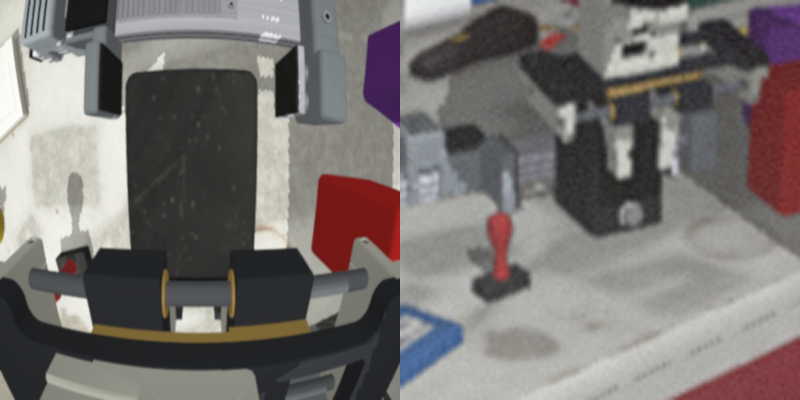

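The speaker is now square and centred between the jaws. I continue to the rail.

Request:
move_arm(travel=[[0.012,0,0.001],[0.026,0,0.003],[0.04,0,0.004],[0.055,0,0.006],[0.07,0,0.008],[0.082,0,0.009],[0.092,0,0.01],[0.1,0,0.011],[0.105,0,0.011],[0.108,0,0.011]], twist=[[0,0,0],[0,0,0],[0,0,0],[0,0,0],[0,0,0],[0,0,0],[0,0,0],[0,0,0],[0,0,0],[0,0,0]], jaw=[-0.55,-0.55,-0.55,-0.55,-0.55,-0.55,-0.55,-0.55,-0.55,-0.55])

```text
t: 11.65
position: [0.5237, 0.1294, 0.0795]
tcp_rot: [0.006, 0.992, -0.117, 0.051]
ft_force: [-2.8, 0.4, 0.5]
opening: 0.0194
grip_force: 1.4
```

Request:
move_arm(travel=[[0.002,0,0],[0.004,0,0],[0.006,0,0],[0.008,0,0.001],[0.01,0,0.001],[0.011,0,0.001],[0.012,0,0.001],[0.013,0,0.001],[0.014,0,0.001],[0.015,0,0.001]], twist=[[0,0,0],[0,0,0],[0,0,0],[0,0,0],[0,0,0],[0,0,0],[0,0,0],[0,0,0],[0,0,0],[0,0,0]], jaw=[-0.55,-0.55,-0.55,-0.55,-0.55,-0.55,-0.55,-0.55,-0.55,-0.55])

```text
t: 12.65
position: [0.529, 0.1281, 0.08]
tcp_rot: [0.006, 0.992, -0.117, 0.051]
ft_force: [-8.7, 3.5, 7.0]
opening: 0.0194
grip_force: 4.9
```

```bash
python3 -c "
from h import *
st()"
```

```text
t 12.65 p [0.529  0.1281 0.08  ] clamp [-0.1146 -0.0239] F [-8.7  3.5  7. ] op 0.0194 q [ 0.65  0.27 -0.61  0.14 -0.63  0.58]
```

Request:
move_arm(travel=[[-0.01,0,-0.001],[-0.02,0,-0.002],[-0.05,0,-0.005],[-0.1,0,-0.01],[-0.12,0,-0.06],[-0.13,0,-0.15],[-0.13,0,-0.25],[-0.12,-0.02,-0.35],[-0.08,-0.05,-0.4],[-0.02,-0.1,-0.4]], twist=[[0,0,0],[0,0,0],[0,0,0],[0,0,0],[0,-0.1,0],[0,-0.2,0.1],[0,-0.2,0.3],[0,-0.2,0.5],[0,-0.2,0.75],[0,-0.2,1]], jaw=[-0.55,-0.55,-0.55,-0.55,-0.55,-1,-1,-1,-1,-1])

```text
t: 13.65
position: [0.5156, 0.1737, 0.2429]
tcp_rot: [-0.016, 0.928, -0.371, 0.002]
ft_force: [-0.0, 0.8, 0.1]
opening: 0.0003
grip_force: 0.0
```

```bash
python3 - <<'E'
from h import *
st()
t=pickle.load(open('d0.pkl','rb'))['top']
print('stamp',w2c(cast(t,165+62/6,150+483/6,.01)))
tipplan(-.057,.11,.2,toolR(YAW-60)); tipplan(-.057,.105,.2,toolR(YAW-90,20,(0,1,0)))
E
```

```text
t 13.65 p [0.5156 0.1737 0.2429] clamp [-0.1381  0.0174] F [-0.   0.8  0.1] op 0.0003 q [ 0.68  0.13 -0.29 -0.01 -1.12  0.14]
stamp [-0.19882847  0.1162331 ]
travel [ 0.058 -0.3    0.074] twist [-0.056  0.031  0.987] dist mm 125.81754385029357
travel [ 0.057 -0.302  0.077] twist [-0.394  0.651  1.959] dist mm 126.63223126978649
```

Request:
move_arm(travel=[[0.006,-0.03,0],[0.012,-0.06,0],[0.018,-0.1,0],[0.03,-0.14,0],[0.04,-0.18,0],[0.05,-0.22,0],[0.055,-0.26,0],[0.058,-0.3,0],[0.058,-0.3,0],[0.058,-0.3,0]], twist=[[0,0,0.2],[0,0,0.4],[-0.02,0.01,0.6],[-0.03,0.02,0.8],[-0.05,0.03,1],[-0.056,0.03,1],[-0.056,0.03,1],[-0.056,0.03,1],[-0.056,0.03,1],[-0.056,0.03,1]], jaw=[-1,-1,-1,-1,-1,-1,-1,-1,-1,-1])

```text
t: 14.65
position: [0.6135, 0.2442, 0.2404]
tcp_rot: [0.004, 0.802, -0.597, -0.002]
ft_force: [-0.5, -0.0, -0.3]
opening: 0.0005
grip_force: 0.0
```

```bash
python3 - <<'E'
from h import *
st()
for a in((.105,.2),(.1,.06)): tipplan(-.057,*a,toolR(YAW-90,20,(0,1,0)))
E
```

```text
t 14.65 p [0.6135 0.2442 0.2404] clamp [-0.0589  0.1084] F [-0.5 -0.  -0.3] op 0.0005 q [ 0.67  0.34 -0.02 -0.   -1.22 -0.38]
travel [-0.003 -0.008  0.061] twist [-0.159  0.644  0.988] dist mm 24.573604235709322
travel [ 0.007 -0.004  0.411] twist [-0.159  0.644  0.988] dist mm 164.41297410646547
```

Request:
move_arm(travel=[[0,0,0.01],[0,0,0.03],[0,0,0.05],[0,0,0.06],[0,-0.005,0.1],[0.003,-0.005,0.16],[0.005,-0.005,0.22],[0.006,-0.005,0.28],[0.006,-0.005,0.32],[0.006,-0.005,0.335]], twist=[[-0.03,0.13,0.2],[-0.06,0.26,0.4],[-0.1,0.39,0.6],[-0.13,0.52,0.8],[-0.16,0.644,0.988],[-0.16,0.644,0.988],[-0.16,0.644,0.988],[-0.16,0.644,0.988],[-0.16,0.644,0.988],[-0.16,0.644,0.988]], jaw=[-1,-1,-1,-1,-1,-1,-1,-1,-1,-1])

```text
t: 15.65
position: [0.6148, 0.2411, 0.1055]
tcp_rot: [-0.137, -0.611, 0.772, -0.108]
ft_force: [0.1, -0.1, 0.5]
opening: 0.0001
grip_force: 0.0
```

```bash
python3 - <<'E'
from h import *
from cell import *
st()
s=snapshot('wrist'); pickle.dump(s,open('w8.pkl','wb')); print(rot(s['rotation']).round(2),s['eye'])
for a in((.095,.03),(0.085,.03)): tipplan(-.057,*a,toolR(YAW-90,20,(0,1,0)))
E
```

```text
t 15.65 p [0.6148 0.2411 0.1055] clamp [-0.0569  0.1057] F [ 0.1 -0.1  0.5] op 0.0001 q [ 0.77  0.58 -0.1   0.2  -1.21 -1.1 ]
[[-0.97  0.23 -0.01]
 [ 0.23  0.97 -0.04]
 [ 0.   -0.05 -1.  ]] [0.60837722 0.21354362 0.26602143]
travel [-0.039  0.     0.144] twist [ 0.003 -0.003 -0.   ] dist mm 59.72062036248289
travel [-0.016  0.     0.153] twist [ 0.003 -0.003 -0.   ] dist mm 61.38222767210279
```

Request:
move_arm(travel=[[-0.004,0,0.015],[-0.01,0,0.035],[-0.015,0,0.055],[-0.02,0,0.075],[-0.025,0,0.095],[-0.031,0,0.115],[-0.036,0,0.13],[-0.039,0,0.14],[-0.039,0,0.144],[-0.039,0,0.144]], twist=[[0,0,0],[0,0,0],[0,0,0],[0,0,0],[0,0,0],[0,0,0],[0,0,0],[0,0,0],[0,0,0],[0,0,0]], jaw=[-1,-1,-1,-1,-1,-1,-1,-1,-1,-1])

```text
t: 16.7
position: [0.6147, 0.2369, 0.0472]
tcp_rot: [-0.136, -0.612, 0.772, -0.108]
ft_force: [-0.4, 0.4, 0.2]
opening: 0.0004
grip_force: 0.0
```

```bash
python3 - <<'E'
from h import *
from cell import *
st()
for y in (.045,.025): tipplan(-.057,y,.03,toolR(YAW-90,20,(0,1,0)))
E
```

```text
t 16.7 p [0.6147 0.2369 0.0472] clamp [-0.0561  0.1015] F [-0.4  0.4  0.2] op 0.0004 q [ 0.76  0.63 -0.15  0.21 -1.09 -1.12]
travel [0.118 0.002 0.046] twist [ 0.     0.    -0.001] dist mm 50.75169751656323
travel [0.165 0.002 0.063] twist [ 0.     0.    -0.001] dist mm 70.74478847050536
```

Request:
move_arm(travel=[[0.01,0,0.004],[0.022,0,0.008],[0.034,0,0.013],[0.046,0,0.017],[0.058,0,0.022],[0.07,0,0.026],[0.082,0,0.031],[0.094,0,0.035],[0.106,0,0.039],[0.118,0,0.044]], twist=[[0,0,0],[0,0,0],[0,0,0],[0,0,0],[0,0,0],[0,0,0],[0,0,0],[0,0,0],[0,0,0],[0,0,0]], jaw=[-1,-1,-1,-1,-1,-1,-1,-1,-1,-1])

```text
t: 17.7
position: [0.6036, 0.1888, 0.0473]
tcp_rot: [-0.135, -0.612, 0.772, -0.107]
ft_force: [-2.5, 8.7, 2.9]
opening: 0.0006
grip_force: 3.7
```

```bash
python3 -c "
from h import *
st()"
```

```text
t 17.7 p [0.6036 0.1888 0.0473] clamp [-0.0559  0.0522] F [-2.5  8.7  2.9] op 0.0006 q [ 0.72  0.59 -0.25  0.23 -1.04 -1.1 ]
```

Request:
move_arm(travel=[[0.01,0,0.004],[0.02,0,0.007],[0.03,0,0.011],[0.04,0,0.015],[0.05,0,0.018],[0.06,0,0.022],[0.07,0,0.026],[0.078,0,0.029],[0.084,0,0.031],[0.088,0,0.033]], twist=[[0,0,0],[0,0,0],[0,0,0],[0,0,0],[0,0,0],[0,0,0],[0,0,0],[0,0,0],[0,0,0],[0,0,0]], jaw=[-1,-1,-1,-1,-1,-1,-1,-1,-1,-1])

```text
t: 18.7
position: [0.595, 0.1522, 0.0471]
tcp_rot: [-0.135, -0.612, 0.772, -0.108]
ft_force: [-2.2, 7.8, 3.6]
opening: 0.0006
grip_force: 3.8
```

```bash
python3 -c "
from h import *
from cell import *
st(); s=snapshot('wrist'); s['fish']=1; pickle.dump(s,open('w9.pkl','wb'))
for y,z in((-.1,.03),(-.1,.062),(.0,.06)): print(proj(s,c2w(-.057,y,z)))"
```

```text
t 18.7 p [0.595  0.1522 0.0471] clamp [-0.0559  0.0146] F [-2.2  7.8  3.6] op 0.0006 q [ 0.69  0.56 -0.31  0.25 -1.   -1.09]
[254.76935455  72.57105543]
[254.97859943  48.04078338]
[254.99508939 235.05084242]
```

Request:
move_arm(travel=[[0.006,0,0.002],[0.012,0,0.004],[0.018,0,0.006],[0.024,0,0.009],[0.03,0,0.011],[0.036,0,0.013],[0.04,0,0.015],[0.044,0,0.016],[0.047,0,0.017],[0.05,0,0.018]], twist=[[0,0,0],[0,0,0],[0,0,0],[0,0,0],[0,0,0],[0,0,0],[0,0,0],[0,0,0],[0,0,0],[0,0,0]], jaw=[-1,-1,-1,-1,-1,-1,-1,-1,-1,-1])

```text
t: 19.75
position: [0.5906, 0.1328, 0.0471]
tcp_rot: [-0.134, -0.612, 0.772, -0.107]
ft_force: [-4.0, 14.4, 2.5]
opening: 0.0002
grip_force: 6.2
```

```bash
python3 -c "
from h import *
st()"
```

```text
t 19.75 p [0.5906 0.1328 0.0471] clamp [-0.0558 -0.0052] F [-4.  14.4  2.5] op 0.0002 q [ 0.67  0.54 -0.35  0.26 -0.97 -1.08]
```

Request:
move_arm(travel=[[0.0015,0,0.0005],[0.003,0,0.001],[0.0045,0,0.0015],[0.006,0,0.002],[0.0075,0,0.0027],[0.009,0,0.003],[0.0105,0,0.0038],[0.012,0,0.0043],[0.012,0,0.0043],[0.012,0,0.0043]], twist=[[0,0,0],[0,0,0],[0,0,0],[0,0,0],[0,0,0],[0,0,0],[0,0,0],[0,0,0],[0,0,0],[0,0,0]], jaw=[-1,-1,-1,-1,-1,-1,-1,-1,-1,-1])

```text
t: 20.75
position: [0.5894, 0.1284, 0.047]
tcp_rot: [-0.133, -0.612, 0.772, -0.107]
ft_force: [-3.8, 14.2, 2.2]
opening: 0.0005
grip_force: 6.3
```

Request:
move_arm(travel=[[0.0015,0,0.0005],[0.003,0,0.001],[0.0045,0,0.0015],[0.006,0,0.002],[0.0065,0,0.0023],[0.007,0,0.0025],[0.007,0,0.0025],[0.007,0,0.0025],[0.007,0,0.0025],[0.007,0,0.0025]], twist=[[0,0,0],[0,0,0],[0,0,0],[0,0,0],[0,0,0],[0,0,0],[0,0,0],[0,0,0],[0,0,0],[0,0,0]], jaw=[-1,-1,-1,-1,-1,-1,-1,-1,-1,-1])

```text
t: 21.75
position: [0.5891, 0.1268, 0.0471]
tcp_rot: [-0.132, -0.612, 0.772, -0.107]
ft_force: [-5.2, 18.8, 3.3]
opening: 0.0004
grip_force: 8.5
```

```bash
python3 -c "
from h import *
st()"
```

```text
t 21.75 p [0.5891 0.1268 0.0471] clamp [-0.0559 -0.0115] F [-5.2 18.8  3.3] op 0.0004 q [ 0.66  0.53 -0.36  0.26 -0.96 -1.07]
```

Request:
move_arm(travel=[[0.001,0,0.0004],[0.002,0,0.0007],[0.003,0,0.001],[0.004,0,0.0014],[0.005,0,0.0018],[0.006,0,0.0021],[0.007,0,0.0025],[0.007,0,0.0025],[0.007,0,0.0025],[0.007,0,0.0025]], twist=[[0,0,0],[0,0,0],[0,0,0],[0,0,0],[0,0,0],[0,0,0],[0,0,0],[0,0,0],[0,0,0],[0,0,0]], jaw=[-1,-1,-1,-1,-1,-1,-1,-1,-1,-1])

```text
t: 22.75
position: [0.5889, 0.1259, 0.0471]
tcp_rot: [-0.131, -0.613, 0.772, -0.106]
ft_force: [-8.6, 27.5, 3.4]
opening: 0.0006
grip_force: 12.0
```

```bash
python3 -c "
from h import *
st()"
```

```text
t 22.75 p [0.5889 0.1259 0.0471] clamp [-0.0558 -0.0124] F [-8.6 27.5  3.4] op 0.0006 q [ 0.66  0.53 -0.36  0.26 -0.96 -1.07]
```

The push has stalled at about 28 N, so the plate is fully in. I back off and retreat upward.

Request:
move_arm(travel=[[-0.008,0,-0.003],[-0.016,0,-0.006],[-0.024,0,-0.009],[-0.032,0,-0.012],[-0.045,0,-0.016],[-0.06,0,-0.022],[-0.075,0,-0.027],[-0.075,0,-0.027],[-0.075,0,-0.027],[-0.075,0,-0.027]], twist=[[0,0,0],[0,0,0],[0,0,0],[0,0,0],[0,0,0],[0,0,0],[0,0,0],[0,0,0],[0,0,0],[0,0,0]], jaw=[-1,-1,-1,-1,-1,-1,-1,-1,-1,-1])

```text
t: 23.75
position: [0.5943, 0.1507, 0.0465]
tcp_rot: [-0.136, -0.612, 0.772, -0.108]
ft_force: [0.1, -0.0, 0.3]
opening: 0.0
grip_force: 0.0
```

Request:
move_arm(travel=[[0.01,0,-0.03],[0.025,0,-0.07],[0.05,0,-0.14],[0.075,0,-0.21],[0.1,0,-0.28],[0.12,0,-0.34],[0.12,0,-0.38],[0.12,0,-0.42],[0.12,0,-0.45],[0.12,0,-0.45]], twist=[[0,0,0],[0,0,0],[0,0,0],[0,0,0],[0,0,0],[0,-0.2,0],[0,-0.4,0],[0,-0.65,0],[0,-0.65,0],[0,-0.65,0]], jaw=[-1,-1,-1,-1,-1,-1,-1,-1,-1,-1])

```text
t: 24.75
position: [0.5992, 0.1665, 0.2357]
tcp_rot: [-0.001, -0.621, 0.784, -0.003]
ft_force: [0.1, 0.2, -0.5]
opening: 0.0007
grip_force: 0.0
```

```bash
python3 - <<'E'
from h import *
from cell import *
st(); w=snapshot('wrist'); w['fish']=1; t=snapshot('top'); pickle.dump((w,t),open('w10.pkl','wb'))
# ribs: sample brightness/profile along clamp y at arm/jaw height through the wrist camera
for x,z in((-.07,.06),(-.045,.06),(0,.05)):
    print('x',x,'z',z)
    print([(y,int(w['img'][int(round(v)),int(round(u))].mean())) if 0<=v<384 and 0<=u<512 else (y,None) for y in range(-150,100,5) for u,v in [proj(w,c2w(x,y/1000,z))]])
E
```

```text
t 24.75 p [0.5992 0.1665 0.2357] clamp [-0.0551  0.0295] F [ 0.1  0.2 -0.5] op 0.0007 q [ 0.59  0.28 -0.13  0.01 -1.17 -0.82]
x -0.07 z 0.06
[(-150, 96), (-145, 100), (-140, 102), (-135, 100), (-130, 100), (-125, 97), (-120, 58), (-115, 35), (-110, 34), (-105, 38), (-100, 33), (-95, 32), (-90, 34), (-85, 32), (-80, 35), (-75, 41), (-70, 48), (-65, 45), (-60, 45), (-55, 46), (-50, 50), (-45, 44), (-40, 32), (-35, 132), (-30, 143), (-25, 125), (-20, 154), (-15, 145), (-10, 152), (-5, 156), (0, 149), (5, 157), (10, 159), (15, 172), (20, 181), (25, 185), (30, 186), (35, 185), (40, 183), (45, 185), (50, 187), (55, 182), (60, 179), (65, 179), (70, 183), (75, 182), (80, 178), (85, 180), (90, 169), (95, 107)]
x -0.045 z 0.06
[(-150, 90), (-145, 99), (-140, 100), (-135, 99), (-130, 99), (-125, 94), (-120, 53), (-115, 39), (-110, 39), (-105, 36), (-100, 35), (-95, 34), (-90, 37), (-85, 36), (-80, 31), (-75, 32), (-70, 45), (-65, 47), (-60, 46), (-55, 45), (-50, 45), (-45, 44), (-40, 33), (-35, 133), (-30, 140), (-25, 123), (-20, 151), (-15, 153), (-10, 155), (-5, 147), (0, 156), (5, 158), (10, 154), (15, 158), (20, 172), (25, 180), (30, 180), (35, 182), (40, 182), (45, 186), (50, 181), (55, 186), (60, 188), (65, 187), (70, 183), (75, 186), (80, 188), (85, 188), (90, 177), (95, 105)]
x 0 z 0.05
[(-150, 59), (-145, 99), (-140, 99), (-135, 98), (-130, 97), (-125, 86), (-120, 62), (-115, 134), (-110, 140), (-105, 141), (-100, 142), (-95, 142), (-90, 143), (-85, 143), (-80, 143), (-75, 144), (-70, 144), (-65, 145), (-60, 137), (-55, 122), (-50, 121), (-45, 134), (-40, 108), (-35, 27), (-30, 28), (-25, 27), (-20, 26), (-15, 28), (-10, 27), (-5, 26), (0, 25), (5, 102), (10, 124), (15, 129), (20, 128), (25, 83), (30, 122), (35, 130), (40, 78), (45, 136), (50, 139), (55, 138), (60, 142), (65, 133), (70, 130), (75, 133), (80, 137), (85, 128), (90, 136), (95, 136)]
```

```bash
python3 - <<'E'
from h import *
w,t=pickle.load(open('w10.pkl','rb'))
for n,s in(('w',w),('t',t)):
  for y in(-.095,-.075,-.055):
    print(n,y,[(x,int(s['img'][int(round(v)),int(round(u))].mean())) for x in list(range(-116,-94,2))+list(range(-32,-6,2)) for u,v in [proj(s,c2w(x/1000,y,.118))] if 0<=v<384 and 0<=u<512])
E
```

```text
w -0.095 [(-116, 96), (-114, 96), (-112, 97), (-110, 95), (-108, 77), (-106, 12), (-104, 23), (-102, 35), (-100, 35), (-98, 33), (-96, 34), (-32, 39), (-30, 40), (-28, 39), (-26, 46), (-24, 127), (-22, 144), (-20, 142), (-18, 141), (-16, 143), (-14, 143), (-12, 141), (-10, 144), (-8, 141)]
w -0.075 [(-116, 151), (-114, 154), (-112, 147), (-110, 145), (-108, 130), (-106, 18), (-104, 19), (-102, 30), (-100, 33), (-98, 34), (-96, 35), (-32, 34), (-30, 34), (-28, 34), (-26, 36), (-24, 104), (-22, 144), (-20, 142), (-18, 142), (-16, 142), (-14, 143), (-12, 143), (-10, 144), (-8, 142)]
w -0.055 [(-116, 141), (-114, 141), (-112, 146), (-110, 148), (-108, 120), (-106, 33), (-104, 20), (-102, 44), (-100, 46), (-98, 44), (-96, 45), (-32, 41), (-30, 41), (-28, 42), (-26, 38), (-24, 94), (-22, 123), (-20, 119), (-18, 117), (-16, 103), (-14, 110), (-12, 121), (-10, 121), (-8, 135)]
t -0.095 [(-116, 9), (-114, 9), (-112, 12), (-110, 21), (-108, 20), (-106, 25), (-104, 37), (-102, 37), (-100, 35), (-98, 35), (-96, 34), (-32, 43), (-30, 46), (-28, 63), (-26, 63), (-24, 136), (-22, 136), (-20, 154), (-18, 156), (-16, 156), (-14, 152), (-12, 155), (-10, 155), (-8, 150)]
t -0.075 [(-116, 13), (-114, 14), (-112, 19), (-110, 19), (-108, 21), (-106, 21), (-104, 36), (-102, 37), (-100, 37), (-98, 36), (-96, 41), (-32, 41), (-30, 41), (-28, 40), (-26, 108), (-24, 108), (-22, 145), (-20, 155), (-18, 155), (-16, 156), (-14, 156), (-12, 155), (-10, 153), (-8, 153)]
t -0.055 [(-116, 11), (-114, 11), (-112, 14), (-110, 14), (-108, 16), (-106, 33), (-104, 54), (-102, 54), (-100, 50), (-98, 49), (-96, 50), (-32, 52), (-30, 48), (-28, 49), (-26, 49), (-24, 96), (-22, 96), (-20, 126), (-18, 129), (-16, 129), (-14, 144), (-12, 165), (-10, 165), (-8, 162)]
```

```bash
python3 - <<'E'
from h import *
w,t=pickle.load(open('w10.pkl','rb')); d=pickle.load(open('d6.pkl','rb'))['wrist']; d['fish']=1
def edge(s,y,z,a,b):
    xs=np.arange(a,b,.5); uv=np.array([proj(s,c2w(x/1000,y,z)) for x in xs],np.float32)
    g=cv2.remap(s['img'].mean(2).astype(np.float32),uv[:,0:1],uv[:,1:2],cv2.INTER_LINEAR).ravel(); g=cv2.GaussianBlur(g[None],(5,1),1).ravel()
    i=np.argsort(-abs(np.gradient(g)))[0]; return xs[i]
print('fixed tip',[edge(w,y,.06,-95,-65) for y in(-.145,-.136,-.128)],'far rail z22',[edge(w,y,.022,5,35) for y in(-.1,-.08,-.06,.06)],'near rail',[edge(w,y,.022,-30,-10) for y in(.075,.085)])
print('arm tip',[edge(w,y,.06,-95,-65) for y in(-.033,-.029)])
print('spk back',[edge(w,y,.118,-35,-12) for y in(-.1,-.085,-.07,-.055)],'front',[edge(w,y,.118,-118,-96) for y in(-.1,-.085,-.07,-.055)])
E
```

```text
fixed tip [np.float64(-79.5), np.float64(-79.5), np.float64(-78.5)] far rail z22 [np.float64(18.5), np.float64(18.5), np.float64(18.5), np.float64(20.0)] near rail [np.float64(-19.0), np.float64(-19.0)]
arm tip [np.float64(-89.5), np.float64(-80.5)]
spk back [np.float64(-25.0), np.float64(-24.5), np.float64(-24.5), np.float64(-24.0)] front [np.float64(-108.0), np.float64(-107.5), np.float64(-107.0), np.float64(-107.0)]
```

```bash
python3 - <<'E'
from h import *
from cell import *
s=snapshot('scene'); d5=pickle.load(open('d6.pkl','rb'))['scene']
def prof(s,y,z,a,b,st=2):
    xs=np.arange(a,b,st); uv=np.array([proj(s,c2w(x/1000,y,z)) for x in xs],np.float32)
    g=cv2.remap(s['img'].mean(2).astype(np.float32),uv[:,0:1],uv[:,1:2],cv2.INTER_LINEAR).ravel().astype(int); return list(zip(xs.tolist(),g.tolist()))
for y in(-.1,-.085,-.06,-.05): print(y,prof(s,y,0,-130,-90))
print('top front',prof(s,-.075,.118,-120,-96)); print('top back',prof(s,-.075,.118,-40,-6))
print('fixed tip top',prof(s,-.136,.06,-100,-66)); print('arm tip',prof(s,-.03,.06,-100,-66)); print('rail near y.1',prof(s,.1,.022,-36,-6)); print('rail far',prof(s,.1,.022,6,36))
E
```

```text
-0.1 [(-130, 110), (-128, 108), (-126, 106), (-124, 103), (-122, 100), (-120, 97), (-118, 100), (-116, 101), (-114, 99), (-112, 99), (-110, 96), (-108, 91), (-106, 84), (-104, 79), (-102, 73), (-100, 68), (-98, 62), (-96, 58), (-94, 53), (-92, 49)]
-0.085 [(-130, 137), (-128, 137), (-126, 139), (-124, 140), (-122, 141), (-120, 142), (-118, 142), (-116, 142), (-114, 142), (-112, 141), (-110, 137), (-108, 130), (-106, 122), (-104, 110), (-102, 99), (-100, 89), (-98, 84), (-96, 91), (-94, 100), (-92, 108)]
-0.06 [(-130, 138), (-128, 139), (-126, 140), (-124, 141), (-122, 142), (-120, 142), (-118, 141), (-116, 139), (-114, 139), (-112, 139), (-110, 138), (-108, 136), (-106, 130), (-104, 121), (-102, 108), (-100, 96), (-98, 83), (-96, 73), (-94, 63), (-92, 57)]
-0.05 [(-130, 139), (-128, 139), (-126, 137), (-124, 135), (-122, 134), (-120, 136), (-118, 137), (-116, 138), (-114, 139), (-112, 139), (-110, 137), (-108, 132), (-106, 124), (-104, 115), (-102, 105), (-100, 92), (-98, 77), (-96, 66), (-94, 62), (-92, 61)]
top front [(-120, 37), (-118, 38), (-116, 40), (-114, 41), (-112, 41), (-11
[... 363 characters left out ...]
-88, 103), (-86, 104), (-84, 104), (-82, 103), (-80, 100), (-78, 98), (-76, 95), (-74, 94), (-72, 93), (-70, 90), (-68, 88)]
arm tip [(-100, 44), (-98, 49), (-96, 63), (-94, 76), (-92, 91), (-90, 110), (-88, 128), (-86, 143), (-84, 145), (-82, 146), (-80, 148), (-78, 147), (-76, 142), (-74, 137), (-72, 132), (-70, 129), (-68, 126)]
rail near y.1 [(-36, 179), (-34, 176), (-32, 173), (-30, 170), (-28, 169), (-26, 172), (-24, 183), (-22, 193), (-20, 203), (-18, 207), (-16, 203), (-14, 200), (-12, 197), (-10, 189), (-8, 181)]
rail far [(6, 147), (8, 149), (10, 151), (12, 155), (14, 159), (16, 163), (18, 168), (20, 171), (22, 173), (24, 174), (26, 177), (28, 176), (30, 173), (32, 170), (34, 168)]
```

```bash
python3 -c "
from cell import *
print(sign_off())"
```

```text
the job is handed in; nothing more can be done
None
```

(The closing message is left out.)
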